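# Lift the gel cassette out by its catches and hold it over the light pad

## Robot

A 7-joint arm with a two-finger parallel gripper is mounted at the origin on the work surface. World frame = base frame: x ahead of the robot, y to its left, z up, the work surface at z = 0. Lengths are in m, angles in rad, forces in N, time in s.
With the tool pointing down it reaches from about 0.425 to 1.025 m from the base axis. Payload 9.4 kg.
Tool frame: the origin (TCP) lies at the very end of the fingers, on their centre line; the grasp point (between the pads) lies 19 mm behind it; z points along the fingers, y is the line along which they close (so a half turn about z gives the same grasp; the last joint's range is limited). The gripper opens to 93 mm and grips with 3 to 60 N. Pads are 15 mm wide; open, the fingers measure 128 mm over their backs; the gripper's body (75 mm by 188 mm) begins 65 mm behind the grasp point.
Start: joints at [-1.367, 0.599, -0.003, 1.599, 0.002, 0.943, -0.08], TCP at [0.201, 0.697, 0.219] pointing down, gripper open.
Joint ranges: [-2.57, 2.57], [-0.35, 1.97], [-1.29, 1.29], [0.11, 2.56], [-1.05, 4.19], [0.11, 1.86], [-2.63, 2.63]. Speed limits (rad/s): [2.22, 2.22, 3.01, 3.01, 3.14, 3.14, 3.14].

## Interface

Orientations are given as a 3x3 rotation matrix whose columns are the frame's x, y, z axes.
In Python, from station import ctrl, fingers, sensors, cams gives the robot as it stands. The module is installed in compiled form; this text tells all that it offers. Calls block until the motion is done:
- ctrl.move_pose(position, orientation): joint-space move of the TCP to a pose.
- ctrl.move_straight(position, ori=None, rate=0.15, until_force=None): straight line of the TCP; ori=None keeps the orientation; rate is the mean speed in m/s. With until_force (N) it stops when the force on the tool has changed by that much, and returns True; else False.
- ctrl.movej(angles): joint-space move.
- fingers.command_gripper(opening, effort=None): finger opening in m; effort is the grip in N (None keeps the last); returns when the fingers have stopped.
- ctrl.hold(seconds).
- ctrl.ik(position, orientation): joint angles nearest the present ones, or None.
- sensors.sense(): the state.
- cams.capture(name): name is "scene" or "top" or "wrist"; returns (picture, depth): 420x560x3 uint8, red, green, blue; 420x560 float32, m along the optical axis (not along the pixel's ray), 0 where there is no reading.
- cams.camera_params(name): a dict with "fovy" (degrees; the focal length in pixels is half the picture's height over the tangent of half this angle, whatever the lens; pixels are square), "cx", "cy" (the principal point, pixels), "dist" ([k1, k2, p1, p2, k3] as OpenCV has them; the pictures are not rectified), "pose" (4x4, takes a point from camera to world coordinates). Camera axes: x right, y up, looking along -z (the intrinsics and any distortion apply to the point x, -y, -z); pixel columns grow to the right and rows downward; lengths in m; the calibration is good to about 2 mm. A picture is of the moment at which its call begins: read the wrist's pose just before it. camera_params takes no time and is no camera call; for the wrist camera it gives the pose at the moment of the call.
A pose or a line that the arm cannot do raises ctrl.MotionError and nothing moves.
- ctrl.hand_in(): hands the job in; it is judged then, once.
The state is a dict: "time": time; "joint_pos": joint angles; "dq": joint speeds; "effort": joint torques, N m; "tcp_pos": TCP position; "tool_rot": TCP orientation; "wrist_force": force on the tool from outside, world axes, zero at the start; "wrist_torque": the same for the moment, N m; "width": finger opening in m; "finger_force": force on a finger pad.
Only numpy, scipy, OpenCV 4.12 (cv2) and the standard library are available. Lean on these libraries where they do the work, as an engineer would, in place of code of your own. Each camera call takes 0.05 s, during which the arm holds its last target. There are 200 camera calls.

## Task

The run is over: switch the gel unit off by pressing its larger round button (the power button) fully down, then pinch the gel cassette's two side catches together with the fingers and lift the cassette straight up out of its bay. Carry it over to the light pad and finish while holding it there in the air, still by the two pinched-in catches, level, over the middle of the pad with its long side along the pad's long side, about a hand's breadth (10 cm) above it and still. Leave the small lamp button and everything else on the bench alone.

Things in the scene. Friction and masses are not known exactly. Their poses are not given: they have to be found in the camera images.
- unit: the gel unit, fixed to the bench: a blue plastic box 200 (x) x 130 (y) x 50 mm high with an open-topped bay on top and two round buttons beside the bay. Origin: centre of its underside, on the bench. The bay's centre lies 40 mm towards +x; its walls are 20 mm high (tops 70 mm above the bench), 112 mm long and 74 mm wide outside; each long wall has a lip that holds a catch tooth down
- bay (a point): centre of the bay's floor, 50 mm above the bench, where the cassette's underside rests at the start
- power_top (a point): centre of the top of the larger round button (30 mm across, in a 46 mm black collar) of the gel unit: the power button. Its top is 72 mm above the bench, the collar's top 62 mm
- power (a joint): travel of the power button: 0 up, 0.006 m fully down (straight down, sprung, 1.5 N to start and 5 N fully down; comes back up when let go)
- lamp_top (a point): centre of the top of the smaller round button (14 mm across, in a 30 mm collar): the lamp button, 65 mm from the power button; not to be pressed. Same height
- lamp (a joint): travel of the lamp button: 0 up, 0.006 m fully down
- cassette: the gel cassette: a flat tray 96 (x) x 48 (y) x 12 mm with a grey frame and clear windows, a grey spine 24 (x) x 20 (y) mm rising over its middle to 52 mm, and a sprung upright white catch on either side (+y and -y). Origin: centre of its underside; z up. About 0.24 kg. It sits in the bay with 1.5 mm play all round. It comes straight up, but only while both catches are pinched in
- catch_l (a joint): inward travel of the +y catch: 0 out (locked), 0.007 m fully in against its stop; it frees from the lip beyond 0.004 to 0.0055. It slides straight in along the cassette's y. Spring: 2.4 N to start, 8 N fully in
- catch_r (a joint): the same for the -y catch
- catch_l_tab (a point): middle of the outer face of the +y catch's upright finger tab. The tab is 24 (x) x 6 (y) x 30 mm (z 24 to 54 mm above the cassette's underside; this point at 39 mm). The outer faces of the two tabs are 64 mm apart when out, 50 mm when fully in; below them the bay's wall tops stand at 20 mm in the same measure
- catch_r_tab (a point): the same for the -y catch
- pad: the light pad, fixed flat on the bench: a grey plate 180 (x, long side) x 120 (y) x 12 mm with a plain white top. Origin: centre of its underside
- pad_top (a point): centre of the light pad's top, 12 mm above the bench, with the pad's axes
- vial: small capped vial, 24 mm across, 48 mm tall; a bystander, loose, to be left alone; origin at the centre of its underside
- jar: small capped jar, 30 mm across, 45 mm tall; a bystander, loose, to be left alone; origin at the centre of its underside
- tip_box: green pipette-tip box, 120 x 80 x 60 mm; a bystander, loose, to be left alone; origin at the centre of its underside
- bottle: reagent bottle, 60 mm across, 130 mm tall; a bystander, loose, to be left alone; origin at the centre of its underside
- beaker: glass beaker, 68 mm across, 85 mm tall; a bystander, loose, to be left alone; origin at the centre of its underside
- rack: tube rack, 50 x 160 x 46 mm; a bystander, loose, to be left alone; origin at the centre of its underside
- pen: marker pen lying down, 130 mm long, 14 mm thick; a bystander, loose, to be left alone; origin in the middle of its length, on the bench
There are look-alikes about, which are no part of the job. What is shaped like the cassette but red or yellow is not meant. What is shaped like the unit but yellow is not meant.

How it is judged:
By the outcome, as a careful person would: the job done as asked, in the order asked, and still so for the second after the job is handed in, while the arm keeps its last pose, push and grip.
It also fails if it takes over 51 s, if anything falls off the work surface, if the arm or the gripper's body presses on something with over 40 N, if the wrist force passes 120 N, or if a joint passes its speed limit or range.

## Working session

There is one attempt and no reset: what is moved stays moved. The work goes in short steps, each a Python script; the robot and the scene stay as the last script left them, time stands still between calls to the robot, and variables do not carry over. Pictures are saved under pics/ and viewed, at most 10 in all, crops included, and the job is handed in when it is done.

```bash
mkdir -p pics; cat > h.py <<'E'
import numpy as np, cv2
from station import ctrl, fingers, sensors, cams
def K(p): 
    f=210/np.tan(np.radians(p["fovy"])/2); return np.array([[f,0,p["cx"]],[0,f,p["cy"]],[0,0,1.]])
def rays(p,uv):
    n=cv2.undistortPoints(np.array(uv,float).reshape(-1,1,2),K(p),np.array(p["dist"],float)).reshape(-1,2)
    d=np.c_[n[:,0],-n[:,1],-np.ones(len(n))]; T=np.array(p["pose"]); return T[:3,3],d@T[:3,:3].T,d,T
def onplane(p,uv,z):
    o,r,_,_=rays(p,uv); return o+r*((z-o[2])/r[:,2])[:,None]
def bydepth(p,uv,D):
    o,r,_,_=rays(p,uv); uv=np.round(uv).astype(int); return o+r*D[uv[:,1],uv[:,0]][:,None]
def snap(n,tag):
    p=cams.camera_params(n); im,D=cams.capture(n); cv2.imwrite(f"pics/{tag}.png",im[:,:,::-1]); np.savez(f"{tag}.npz",im=im,D=D); 
    import pickle; pickle.dump(p,open(tag+".pkl","wb")); return p,im,D
def load(tag):
    import pickle; z=np.load(tag+".npz"); return pickle.load(open(tag+".pkl","rb")),z["im"],z["D"]
E
python3 - <<'E'
from h import *
for n in("scene","top"):
    p,im,D=snap(n,n+"0"); print(n,p)
s=sensors.sense();print(s["time"],s["tcp_pos"],s["tool_rot"],s["width"])
E
```

```text
scene {'fovy': 51.97591803653004, 'cx': 279.5480448106655, 'cy': 214.0881398433258, 'dist': array([-0.07669564,  0.        ,  0.        ,  0.        ,  0.        ]), 'pose': array([[-0.07855894, -0.818051  ,  0.56975526,  1.16452301],
       [ 0.9968595 , -0.07018359,  0.03667973,  0.0253141 ],
       [ 0.00998158,  0.57084747,  0.82099545,  0.99797694],
       [ 0.        ,  0.        ,  0.        ,  1.        ]])}
top {'fovy': 43.05208446423593, 'cx': 277.25772291863575, 'cy': 210.75972652635446, 'dist': array([-0.13799436,  0.        ,  0.        ,  0.        ,  0.        ]), 'pose': array([[ 0.00409767,  0.98739777, -0.15820508,  0.33401143],
       [-0.99998955,  0.0037254 , -0.00264958, -0.00585008],
       [-0.00202681,  0.15821428,  0.98740272,  1.57597794],
       [ 0.        ,  0.        ,  0.        ,  1.        ]])}
0.1 [0.20077455 0.69619672 0.21784807] [[-9.60874675e-01  2.76983370e-01 -2.68882551e-04]
 [ 2.76983473e-01  9.60873699e-01 -1.37457832e-03]
 [-1.22373163e-04 -1.39527352e-03 -9.99999019e-01]] 0.09319054846629442
```

View pics/top0.png

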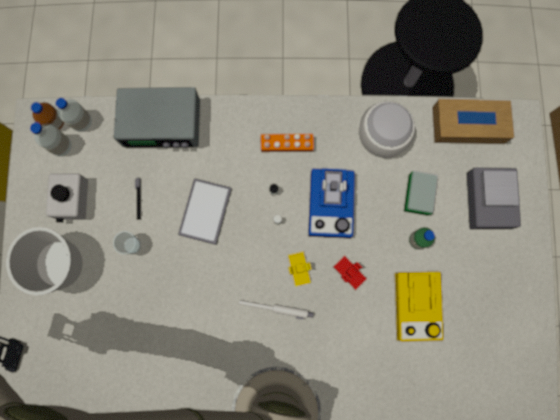

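View pics/scene0.png

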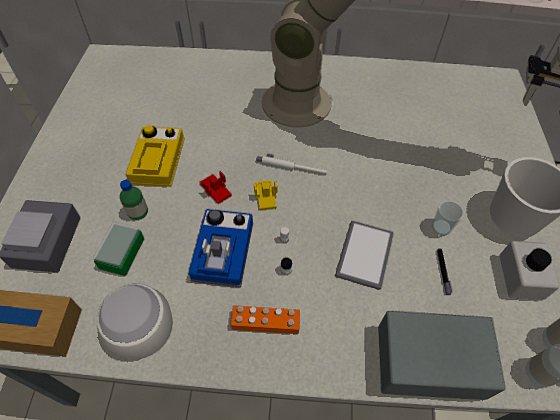

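The top view shows the blue unit at about (332,203), with power at (342,225) and lamp at (321,224), and the pad at (205,211). The vial and jar sit between them at (274,188) and (278,219). The scene view agrees. Next I'll measure coarsely and take a wrist look.

```bash
cat > m.py <<'E'
from h import *
p,im,D=load("top0")
hsv=cv2.cvtColor(im,cv2.COLOR_RGB2HSV)
def big(m,c):
    n,l,s,ce=cv2.connectedComponentsWithStats(m.astype(np.uint8)); 
    i=max(range(1,n),key=lambda i:s[i,4] if np.hypot(*(ce[i]-c))<40 else 0); return l==i
b=big(cv2.inRange(hsv,(105,120,40),(125,255,255))>0,(332,203))
v,u=np.nonzero(b); P=bydepth(p,np.c_[u,v],D); P=P[abs(P[:,2]-.05)<.006]
print("unit deck pts",len(P),np.median(P[:,2]),cv2.minAreaRect(P[:,:2].astype(np.float32)))
w=big(cv2.inRange(hsv,(0,0,175),(180,40,255))>0,(205,211))
c,_=cv2.findContours(w.astype(np.uint8),0,1); c=c[0].reshape(-1,2)
Q=onplane(p,c,.012); print("pad",cv2.minAreaRect(Q[:,:2].astype(np.float32)), np.median(bydepth(p,c,D)[:,2]))
print(bydepth(p,[[342,225],[321,224],[274,188],[278,219],[205,211]],D))
E
python3 m.py
```

```text
unit deck pts 978 0.050659884140010436 ((0.6268524527549744, -0.1607092022895813), (0.12630213797092438, 0.15295185148715973), 88.6209945678711)
pad ((0.5846663117408752, 0.21603479981422424), (0.09754321724176407, 0.15652750432491302), 75.8050308227539) 0.012682475578175811
[[ 0.53491052 -0.18711519  0.06907024]
 [ 0.53706661 -0.12663529  0.0730794 ]
 [ 0.64699656  0.00809557  0.04444279]
 [ 0.55373616 -0.00400886  0.05426337]
 [ 0.58216046  0.21311549  0.01763726]]
```

```bash
python3 - <<'E'
from h import *
R=np.diag([-1.,1,-1])
s=sensors.sense(); p=s["tcp_pos"]; ctrl.move_straight([p[0],p[1],.40],rate=.3)
print(np.linalg.inv(np.r_[np.c_[s["tool_rot"],p],[[0,0,0,1]]])@cams.camera_params("wrist")["pose"])
th=np.radians(-14.2); c,sn=np.cos(th),np.sin(th); Rp=np.array([[c,-sn,0],[sn,c,0],[0,0,1]])@R
print(ctrl.ik([.585,.216,.40],Rp)); ctrl.move_pose([.585,.216,.40],Rp); snap("wrist","wpad")
ctrl.move_pose([.60,-.16,.36],R); snap("wrist","wunit")
s=sensors.sense(); print(s["time"],s["joint_pos"],s["tcp_pos"])
cv2.imwrite("pics/w.png",cv2.resize(np.hstack([cv2.imread("pics/wpad.png"),cv2.imread("pics/wunit.png")]),(800,300)))
E
```

```text
[[ 3.20645850e-04  9.69023821e-01  2.46967066e-01  6.84990055e-02]
 [ 9.99999947e-01 -3.26054834e-04 -1.89941602e-05 -9.11666719e-04]
 [ 6.21190119e-05  2.46967059e-01 -9.69023874e-01 -3.47761548e-01]
 [ 0.00000000e+00  0.00000000e+00  0.00000000e+00  1.00000000e+00]]
[-0.64505041  0.33128496  0.28347241  1.61979152 -0.09759281  1.20444085
  0.98177531]
4.5667 [-0.08234531  0.35815403  0.3542678   1.68937898 -0.13633514  1.11828597
  1.88399467] [ 0.60059044 -0.15825742  0.35997406]
```

View pics/w.png

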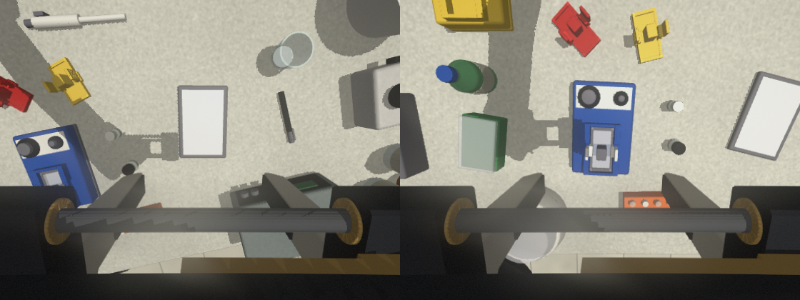

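Left is the pad view, with the white pad centred at about (203,121). Right is the unit, with power at (589,97), lamp at (621,98), and the cassette with its spine and two white catches around (601,152). I'll enlarge the unit and measure.

```bash
cat > m2.py <<'E'
from h import *
def cc(m,c,r):
    n,l,s,ce=cv2.connectedComponentsWithStats(m.astype(np.uint8))
    return sorted([(int(s[i,4]),i) for i in range(1,n) if np.hypot(*(ce[i]-c))<r])[::-1],l,ce
p,im,D=load("wpad"); hsv=cv2.cvtColor(im,cv2.COLOR_RGB2HSV)
k,l,ce=cc(cv2.inRange(hsv,(0,0,190),(180,40,255))>0,(284,170),40)
c,_=cv2.findContours((l==k[0][1]).astype(np.uint8),0,1); c=c[0].reshape(-1,2)
Q=onplane(p,c,.012)[:,:2]; print("pad",cv2.minAreaRect(Q.astype(np.float32)),np.median(bydepth(p,c,D)[:,2]))
p,im,D=load("wunit"); hsv=cv2.cvtColor(im,cv2.COLOR_RGB2HSV)
m=cv2.inRange(hsv,(105,110,30),(125,255,255))
v,u=np.mgrid[:420,:560]; P=bydepth(p,np.c_[u.ravel(),v.ravel()],D).reshape(420,560,3); np.save("Pu.npy",P)
for lo,hi in((.044,.056),(.066,.074)):
    s=(m>0)&(P[:,:,2]>lo)&(P[:,:,2]<hi); q=P[s][:,:2]; q=q[np.hypot(*(q-[.61,-.16]).T)<.2]
    print("blue",lo,len(q),cv2.minAreaRect(q.astype(np.float32)))
for n,c in(("power",(264,136)),("lamp",(309,137))):
    s=(hsv[:,:,2]<110)&(hsv[:,:,1]<120)&(np.hypot(u-c[0],v-c[1])<32); n_,l,st,ce=cv2.connectedComponentsWithStats(s.astype(np.uint8))
    i=1+np.argmax(st[1:,4]); c,_=cv2.findContours((l==i).astype(np.uint8),0,1); c=max(c,key=len).reshape(-1,2)
    print(n,ce[i],cv2.minEnclosingCircle(onplane(p,c,.062)[:,:2].astype(np.float32)))
    w=P[l==i]; print(np.percentile(w[:,2],[5,50,80,95]), w[w[:,2]>.069].mean(0),(w[:,2]>.069).sum())
s=(P[:,:,2]>.096)&(P[:,:,2]<.112)&(np.hypot(P[:,:,0]-.65,P[:,:,1]+.16)<.07)
n,l,st,ce=cv2.connectedComponentsWithStats(s.astype(np.uint8))
for i in range(1,n):
    if st[i,4]>8: q=P[l==i]; print("high",st[i],q.mean(0),q.min(0),q.max(0),im[l==i].mean(0))
cv2.imwrite("pics/wu.png",cv2.resize(cv2.imread("pics/wunit.png")[100:260,220:360],None,fx=4,fy=3.7,interpolation=2))
E
python3 m2.py
```

```text
pad ((0.5836458802223206, 0.21625635027885437), (0.10017771273851395, 0.1587742418050766), 75.90888214111328) 0.0129202957444004
blue 0.044 4262 ((0.6042146682739258, -0.16049756109714508), (0.12718768417835236, 0.19588437676429749), 87.55883026123047)
blue 0.066 1085 ((0.6441113948822021, -0.16170424222946167), (0.07410538196563721, 0.11116182804107666), 87.60271453857422)
power [264.06932773 135.32563025] ((0.5356071591377258, -0.18780627846717834), 0.022836321964859962)
[0.06070451 0.06260006 0.06365513 0.07057636] [ 0.53397314 -0.18463629  0.09203139] 43
lamp [308.46007605 137.6730038 ] ((0.538732647895813, -0.12314525991678238), 0.01437779888510704)
[0.06075148 0.06258536 0.06353168 0.06995617] [ 0.53746285 -0.12198487  0.07066521] 18
high [259 206   5  18  84] [ 0.64267597 -0.19051694  0.10392217] [ 0.63130216 -0.19381912  0.09649267] [ 0.65474759 -0.18773955  0.10652782] [151.33333333 150.5952381  146.3452381 ]
high [275 207  15  18 243] [ 0.64349132 -0.16169816  0.10216217] [ 0.63226401 -0.17123992  0.09620526] [ 0.65741742 -0.15151198  0.10472191] [118.89300412 117.36213992 120.92592593]
high [300 208   6  18  80] [ 0.64530833 -0.13295167  0.1035481 ] [ 0.63393396 -0.13603155  0.09635688] [ 0.65725566 -0.12881842  0.10613944] [197.2875 197.0875 192.75  ]
```

View pics/wu.png

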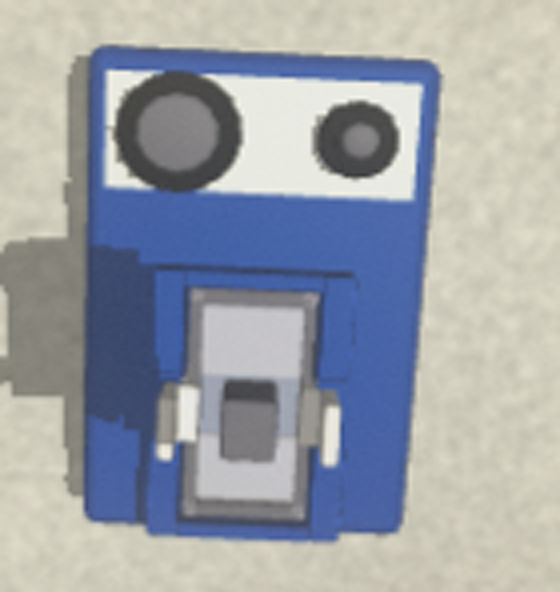

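Everything checks out: collar radius 22.8 mm, buttons 64.7 mm apart, tabs 65 mm apart and yaw −2.5°. Pressing power now.

```bash
cat >> h.py <<'E'
def Rz(deg):
    a=np.radians(deg); c,s=np.cos(a),np.sin(a); return np.array([[c,-s,0],[s,c,0],[0,0,1]])@np.diag([-1.,1,-1])
def st(t=""):
    s=sensors.sense(); print(t,round(s["time"],2),s["tcp_pos"].round(4),"F",np.round(s["wrist_force"],2),"T",np.round(s["wrist_torque"],2),"w",round(s["width"],4),"ff",s["finger_force"])
E
python3 - <<'E'
from h import *
fingers.command_gripper(0.0,10)
ctrl.move_pose([.5356,-.1876,.16],Rz(-2.5))
ctrl.move_straight([.5356,-.1876,.085],rate=.12); st("above")
print(ctrl.move_straight([.5356,-.1876,.060],rate=.025,until_force=12)); st("pressed")
ctrl.hold(.4); st("held")
snap("scene","press")
ctrl.move_straight([.5356,-.1876,.15],rate=.15); st("up")
E
```

```text
above 7.65 [ 0.5361 -0.1878  0.0856] F [-0.29  0.2   0.07] T [-0.02 -0.05  0.  ] w 0.0002 ff 0.0
True
pressed 8.39 [ 0.5357 -0.1876  0.0663] F [-1.73  0.79  8.96] T [0.23 0.28 0.03] w 0.0009 ff 4.511936668792771
held 8.79 [ 0.5357 -0.1876  0.0663] F [-0.68  0.55 11.12] T [ 0.21  0.32 -0.  ] w 0.0003 ff 5.075939766211377
up 9.55 [ 0.5352 -0.1873  0.1493] F [-0.6   0.11 -1.51] T [0.02 0.03 0.04] w 0.0007 ff 0.0
```

The button bottomed at z = 0.066 m with 11 N, so it was fully down. Next is the cassette grasp.

```bash
python3 - <<'E'
from h import *
fingers.command_gripper(0.093,10)
ctrl.move_pose([.644,-.1615,.17],Rz(-2.5)); st("above")
ctrl.move_straight([.644,-.1615,.0755],rate=.08,until_force=6); st("down")
fingers.command_gripper(0.045,25); st("closed"); ctrl.hold(.3); st("held")
snap("scene","grip"); snap("wrist","gripw")
a=cv2.resize(cv2.imread("pics/grip.png")[190:300,170:280],(400,400),interpolation=2)
b=cv2.resize(cv2.imread("pics/gripw.png"),(400,400)); cv2.imwrite("pics/g.png",np.hstack([a,b]))
E
```

```text
above 11.55 [ 0.6441 -0.1611  0.1696] F [-1.16 -0.84  0.02] T [-0.02 -0.01  0.02] w 0.0931 ff 0.0
down 12.88 [ 0.6443 -0.1616  0.076 ] F [ 0.42 -0.89  0.12] T [-0.05  0.05 -0.04] w 0.0933 ff 0.0
closed 13.68 [ 0.6441 -0.1616  0.076 ] F [-1.79  1.11  5.21] T [ 0.04  0.32 -0.01] w 0.0485 ff 25.033530592918396
held 13.97 [ 0.6441 -0.1616  0.076 ] F [-0.73  0.1   6.08] T [ 0.06  0.27 -0.01] w 0.0488 ff 25.03356009721756
```

View pics/g.png

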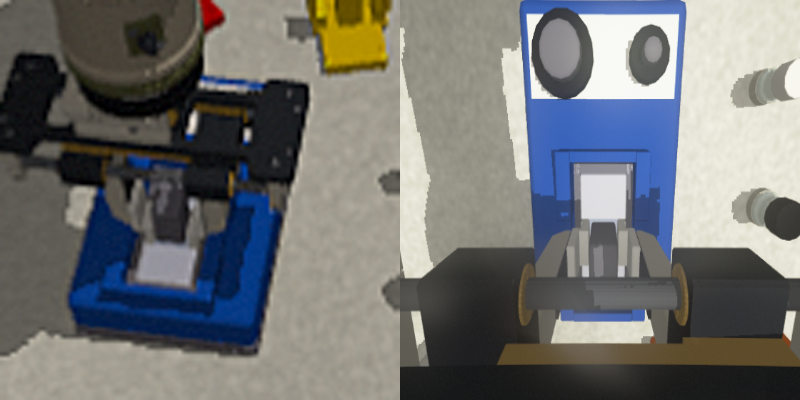

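Both fingers are on the two catch tabs in both views, and the 48.8 mm width means both are fully in. Lifting slowly, watching the force.

```bash
python3 - <<'E'
from h import *
x,y,z=sensors.sense()["tcp_pos"]
for dz,r in((.004,.03),(.012,.04),(.03,.05),(.12,.1)):
    stop=ctrl.move_straight([.644,-.1615,.0755+dz],rate=r,until_force=15); st((dz,stop))
    if stop: break
snap("wrist","lift"); snap("scene","lifts")
a=cv2.resize(cv2.imread("pics/lifts.png")[150:320,130:300],(400,400),interpolation=2)
b=cv2.resize(cv2.imread("pics/lift.png"),(400,400)); cv2.imwrite("pics/l.png",np.hstack([a,b]))
E
```

```text
(0.004, False) 14.36 [ 0.6439 -0.1614  0.0794] F [-0.54 -0.83 -2.49] T [ 0.01 -0.01 -0.02] w 0.0484 ff 24.98226374387741
(0.012, False) 14.71 [ 0.6442 -0.1615  0.0879] F [-0.   -0.13 -1.33] T [0.05 0.02 0.02] w 0.0485 ff 24.982359409332275
(0.03, False) 15.22 [ 0.6441 -0.1614  0.1059] F [-0.02 -0.44 -1.57] T [0.03 0.05 0.02] w 0.0483 ff 24.982369244098663
(0.12, False) 16.27 [ 0.6436 -0.1613  0.1948] F [ 0.35 -1.15 -2.55] T [ 0.   -0.01 -0.03] w 0.0489 ff 24.982185065746307
```

View pics/l.png

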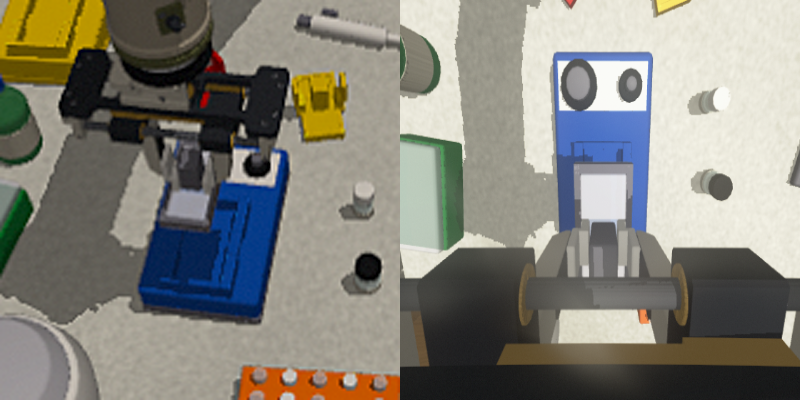

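The cassette is out of the bay, level, and unchanged relative to the fingers. Carrying it to the pad.

```bash
python3 - <<'E'
from h import *
R=Rz(-14.1)
ctrl.move_straight([.5842,.2162,.195],ori=R,rate=.12); st()
ctrl.move_straight([.5842,.2162,.1375],rate=.06); ctrl.hold(.5); st()
p,im,D=snap("wrist","fin"); snap("scene","fins"); snap("top","fint")
v,u=np.mgrid[:420,:560]; P=bydepth(p,np.c_[u.ravel(),v.ravel()],D).reshape(420,560,3)
def fit(m,t):
    q=P[m]; q=q[np.isfinite(q).all(1)]; A=np.c_[q[:,:2]-q[:,:2].mean(0),np.ones(len(q))]
    c=np.linalg.lstsq(A,q[:,2],rcond=None)[0]; print(t,len(q),"slopes",c[:2],"z",c[2],cv2.minAreaRect(q[:,:2].astype(np.float32)))
m=(P[:,:,2]>.113)&(P[:,:,2]<.135)&(np.hypot(P[:,:,0]-.545,P[:,:,1]-.226)<.04)&(v<300)
n,l,s,c=cv2.connectedComponentsWithStats(m.astype(np.uint8)); fit(l==1+np.argmax(s[1:,4]),"tray front")
a=cv2.resize(cv2.imread("pics/fins.png")[150:320,290:460],(400,400),interpolation=2)
b=cv2.resize(cv2.imread("pics/fin.png"),(400,400)); cv2.imwrite("pics/f.png",np.hstack([a,b]))
E
```

```text
19.7 [0.5843 0.2158 0.195 ] F [-0.16 -0.38 -1.8 ] T [-0.  0.  0.] w 0.0486 ff 24.982409477233887
 21.31 [0.5842 0.2162 0.1376] F [ 0.51  0.46 -0.76] T [0.02 0.02 0.03] w 0.0489 ff 24.98235672712326
tray front 5575 slopes [ 0.02162501 -0.00661401] z 0.12338916112555237 ((0.5602437257766724, 0.2222668081521988), (0.048148300498723984, 0.04520442709326744), 75.81665802001953)
```

View pics/f.png

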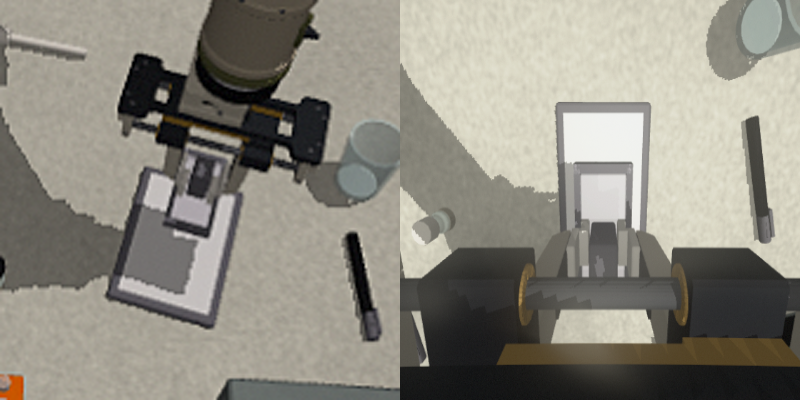

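The scene and wrist views show the cassette level above the pad with its sides parallel to it. It is centred at about (0.585, 0.216) against the pad's (0.584, 0.216), yaw matches within 0.2°, and the underside is about 99 mm above the pad. Handing in.

```bash
python3 - <<'E'
from h import *
ctrl.hold(.5); st(); print(ctrl.hand_in())
E
```

```text
21.96 [0.5842 0.2162 0.1375] F [ 0.22  0.43 -2.61] T [-0.   -0.05 -0.02] w 0.0485 ff 24.98207062482834
the job is handed in; nothing more can be done
None
```

I pressed the power button fully down, then lifted the cassette out by its pinched catches; it is held still, aligned and about level (measured tilt about 1°), about 10 cm over the pad's middle, and I handed the job in at 22 s.

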